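# Clear the marker off the pencil case and hold its lid half open

### The job

Take the chunky marker that stands on the pencil case's lid and stand it in the steel pen cup. Then lift the lid by its front tab and finish holding it open with the gripper at 45 degrees, half way to upright: it falls shut when let go, so the program ends still holding it. Leave the bowl, the protractor, the eraser and the stapler where they are, and do not open the lid before the marker is in the cup.

Things in the scene. Friction and masses are not known exactly. Their poses are not given: they have to be found in the camera images.
- marker_mid (a point): Centre of the marker, a plain round cylinder 24 mm in diameter and 135 mm long, white with a black cap below; about 35 g (25 to 50 g). It starts standing upright, loose, on the closed lid of the pencil case, so its foot is 67.5 mm below this point. z runs along its length, up at the start.
- cup_rim (a point): Centre of the mouth of the brushed steel pen cup, a loose, empty, upright round cup 85 mm tall, 64 mm wide at the rim, walls 3 mm, inner floor about 5 mm above the desk, about 350 g. z is up. Left or right of the pencil case; the wide low bowl is on the other side.
- case: The pencil case, a translucent box 104 (x) x 190 (y) x 52 mm high, fixed to the desk, its long front side roughly facing the robot; origin under its centre, x from front to back. Its lid is a flat plate 108 x 196 mm, its top 59 mm above the desk when shut.
- tab (a point): Grasp point on the lid's pull tab, a flat grey bar 18 mm wide (y) and 7 mm thick, sticking 42 mm straight out from the middle of the lid's front edge, 52 to 59 mm above the desk when shut. The point is at mid-thickness, 27 mm out from the lid's edge, 15 mm from the tab's end. The axes turn with the lid: x from tab to hinge, y along the hinge, z out of the lid's top (up when shut).
- hinge (a point): Middle of the hinge line of the lid, on the far top edge of the case, 52 mm above the desk; fixed to the case. x points away from the tab, y along the hinge line, z up. The tab point is 135 mm from here along -x and 3.5 mm above it when shut.
- case_lid (a joint): Opening angle of the lid in rad: 0 shut, grows as the tab is lifted (0.785 = 45 degrees), up to 1.9. The hinge is loose, with no spring or friction; the lid weighs 0.12 kg and falls shut when let go.
- bowl: Empty green ceramic bowl, 110 mm wide, 45 mm tall, loose; origin under its centre. Not to be disturbed.
- protractor: Black plastic half-round protractor lying flat, 118 mm wide, 60 mm deep, 4 mm thick, loose; origin at the middle of its straight edge, on the desk. Not to be disturbed.
- eraser: Dark eraser block 24 x 50 x 14 mm, loose; origin under its centre. Not to be disturbed.
- stapler: Black stapler 130 x 32 x 50 mm, loose, behind on the left; origin under its centre. Not to be disturbed.
Mind the look-alikes: they are no part of the job. Several things look just like the case: the one meant starts farthest to the robot's left. Of the things that look like the part that bears cup_rim, the smaller one is meant.

How it is judged:
On the way:
1. the marker stands in the pen cup, let go, the lid still shut (horizontal distance between marker_mid and cup_rim below 0.028 m and angle between marker_mid's own z axis and vertical below 0.4 rad and z of marker_mid in the frame of cup_rim below 0 m and angle between cup_rim's own z axis and vertical below 0.12 rad and height (world z) of cup_rim below 0.095 m and contact force between the fingers and marker below 0.05 N and value of joint case_lid below 0.12 rad), for 0.2 s.
At the end, for the whole second after the job is handed in: The marker stands in the upright pen cup (marker within 28 mm of the cup's axis, leaning less than 0.4 rad, foot on or near the cup's floor, not touched by the fingers), and the gripper's fingers hold the lid still at 45 degrees, within 8 degrees, with at least 0.2 N on it (horizontal distance between marker_mid and cup_rim below 0.028 m and angle between marker_mid's own z axis and vertical below 0.4 rad and z of marker_mid in the frame of cup_rim below 0 m and angle between cup_rim's own z axis and vertical below 0.12 rad and height (world z) of cup_rim below 0.095 m and contact force between the fingers and marker below 0.05 N and value of joint case_lid between 0.645 and 0.925 rad and velocity of joint case_lid between -0.1 and 0.1 rad/s and contact force between the fingers and case_lid above 0.2 N); the arm keeps its last pose, push and grip.
It fails at once if the lid is opened before the marker is in the cup (value of joint case_lid above 0.15 rad and not (horizontal distance between marker_mid and cup_rim below 0.028 m and angle between marker_mid's own z axis and vertical below 0.4 rad and z of marker_mid in the frame of cup_rim below 0 m)).
It fails at once if the bowl is moved more than 30 mm (distance of bowl from where it was at the start of the episode above 0.03 m).
It fails at once if the protractor is moved more than 30 mm (distance of protractor from where it was at the start of the episode above 0.03 m).
It fails at once if the eraser is moved more than 30 mm (distance of eraser from where it was at the start of the episode above 0.03 m).
It fails at once if the stapler is moved more than 30 mm (distance of stapler from where it was at the start of the episode above 0.03 m).
It also fails if it takes over 48 s, if anything falls off the work surface, if the arm or the gripper's body presses on something with over 40 N, if the wrist force passes 120 N, or if a joint passes its speed limit or range.

### The arm

A 7-joint arm with a two-finger parallel gripper is mounted at the origin on the work surface. World frame = base frame: x ahead of the robot, y to its left, z up, the work surface at z = 0. Lengths are in m, angles in rad, forces in N, time in s.
With the tool pointing down it reaches from about 0.425 to 0.95 m from the base axis. Payload 4.7 kg.
Tool frame: the origin (TCP) lies at the very end of the fingers, on their centre line; the grasp point (between the pads) lies r.grip_point_offset behind it (r.grip_point_offset is the distance from the TCP to the grasp point, in m); z points along the fingers, y is the direction in which the jaws open and shut (so a half turn about z gives the same grasp; the last joint's range is limited). The gripper opens to 87 mm and grips with 3 to 60 N. Pads are 19 mm wide; open, the fingers measure 117 mm over their backs; the gripper's body (75 mm by 190 mm) begins 51 mm behind the grasp point.
Start: joints at [-1.188, 0.469, -0.049, 1.532, 0.024, 1.141, -0.082], TCP at [0.27, 0.619, 0.223] pointing down, gripper open.
Joint ranges: [-2.59, 2.59], [-0.33, 1.99], [-1.39, 1.29], [0.1, 2.45], [-1.04, 4.18], [0.21, 1.99], [-2.66, 2.66]. Speed limits (rad/s): [2.57, 2.57, 3.14, 3.14, 3.14, 3.14, 3.14].

### API

Orientations are given as a unit quaternion [w, x, y, z].
In Python, from station import r gives the robot as it stands.
- The arm moves only by the tool carry_out, never from a script. Its argument "targets" is a list of rows, each an object with "offset": the shift along the tool's x, y, z in mm, a list of three; "turn": the turn, a rotation vector about the tool's x, y, z in degrees, a list of three; "jaw": the opening, from -1 (shut) to 1 (fully open). A call has 1 to 5 rows; each row is the pose to reach, as a shift and turn from the pose commanded when the call began, along the tool's axes at that moment; what a row does not reach only later rows make up. A row lasts 1/10 s, in which the tool goes at most 50 mm and 8.59 degrees, less where a joint would pass 70% of its speed; a pose out of reach is approached as far as the arm can. A call with a gripper value outside its range is refused whole. The fingers move at their own pace and stop on an object; "force" is the grip in N (left out, the last holds). Time passes only in rows, so rows that repeat a pose let the fingers close. It gives the time, the measured TCP pose, the force and the opening at its end, in the units of the state.
- r.sense(): the state, without advancing time (a new reading comes with each control period).
- r.capture(name): name is "scene" or "top" or "wrist"; returns the picture (480x640x3 uint8, red, green, blue); there is no depth.
- r.camera_params(name): a dict with "fx", "fy", "cx", "cy" (pixels), "R" (3x3) and "t" (3): a world point X has camera coordinates R X + t. Camera axes: x right, y down, z forward; pixel columns grow to the right and rows downward; lengths in m; the calibration is good to about 2 mm. A picture is of the moment at which its call begins: read the wrist's pose just before it. camera_params takes no time and is no camera call; for the wrist camera it gives the pose at the moment of the call.
- r.hand_in(): hands the job in, once; it reports no verdict.
The state is a dict: "clock": time; "qpos": joint angles; "qvel": joint speeds; "joint_torque": joint torques, N m; "position": TCP position; "eef_rot": TCP orientation; "contact_force": force on the tool from outside, world axes, zero at the start; "torque": the same for the moment, N m; "finger_gap": finger opening in m.
Only numpy, scipy, OpenCV 4.12 (cv2) and the standard library are available. Lean on these libraries where they do the work, as an engineer would, in place of code of your own. Each camera call takes 0.05 s, during which the arm holds its last target.

## Working session

There is one attempt and no reset: what is moved stays moved. The work goes in short steps, Python scripts to look and compute and a tool call to move; the robot and the scene stay as the last step left them, time stands still between calls to the robot, and variables do not carry over. Pictures are saved under pics/ and viewed, and the job is handed in when it is done.

Besides the shell and the picture viewer there is one more tool, called as a command line: name --argument value ..., lists and objects as JSON in quotes. carry_out: Moves the arm, as the interface text tells. Its arguments: {"type":"object","properties":{"targets":{"type":"array"},"force":{"type":"number"}},"required":["targets"]}

```bash
ls; mkdir -p pics
python3 - <<'E'
from station import r
import cv2
print(r.sense()); print(r.grip_point_offset)
for n in ("scene","top","wrist"):
    p=r.camera_params(n); print(n,p)
    cv2.imwrite(f"pics/{n}0.png",r.capture(n)[:,:,::-1])
E
```

```text
pics
{'clock': 0.0, 'qpos': array([-1.18788564,  0.4694562 , -0.04861286,  1.53369499,  0.02410773,
        1.14101211, -0.08229646]), 'qvel': array([ 6.85287942e-04, -2.71273358e-04, -6.47494504e-04,  8.03489426e-04,
        7.05251041e-04, -5.00869416e-05, -2.22300240e-03]), 'joint_torque': array([-2.03365926e-04, -5.07991147e+01, -8.11850326e-02, -2.36159188e+01,
       -6.15006359e-02,  3.79695254e-02,  1.81098630e-04]), 'position': array([0.26992185, 0.61801891, 0.2214891 ]), 'eef_rot': array([-1.67196440e-04,  2.04426735e-01,  9.78881364e-01, -9.78107816e-04]), 'contact_force': array([-0.05851421,  0.23985526,  0.84676756]), 'torque': array([ 0.02396697, -0.00973193,  0.0004089 ]), 'finger_gap': 0.08684465282244282}
0.0187
scene {'fx': 511.42038050685017, 'fy': 511.42038050685017, 'cx': 318.0995166589388, 'cy': 240.15268788914312, 'R': array([[-0.59094103,  0.80664632, -0.01050772],
       [ 0.54198439,  0.38733719, -0.74580347],
       [-0.5975296 , -0.44642089, -0.66608315]]), 't': array([ 0.3043125 , -0.19682733,  1.54464004])}
top {'fx': 544.6088990850238, 'fy': 544.6088990850238, 'cx': 321.1977837515705, 'cy': 251.62070464610045, 'R': array([[-0.0390906 , -0.99923268, -0.00244609],
       [-0.97873633,  0.03878185, -0.20142287],
       [ 0.20136317, -0.00547967, -0.97950133]]), 't': array([0.01154867, 0.50569534, 1.08791758])}
wrist {'fx': 416.7785985967487, 'fy': 416.7785985967487, 'cx': 311.34545027172993, 'cy': 238.359555792857, 'R': array([[ 0.400684  ,  0.91621305, -0.00244567],
       [ 0.87853535, -0.38344617,  0.28485905],
       [ 0.26005379, -0.11628707, -0.9585663 ]]), 't': array([-0.67278981, -0.03472274,  0.39172712])}
```

View pics/scene0.png

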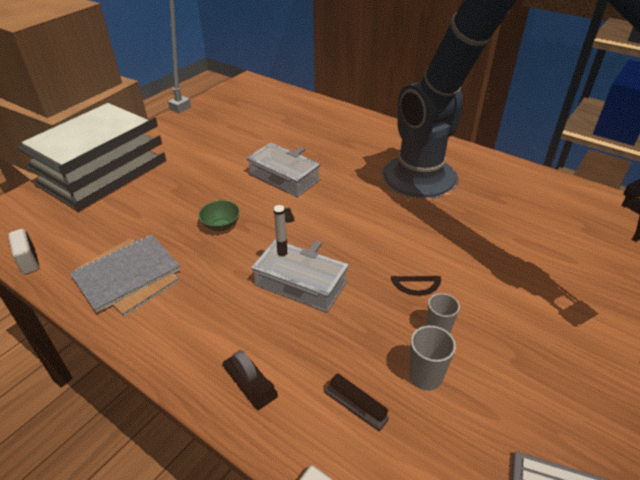

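View pics/top0.png

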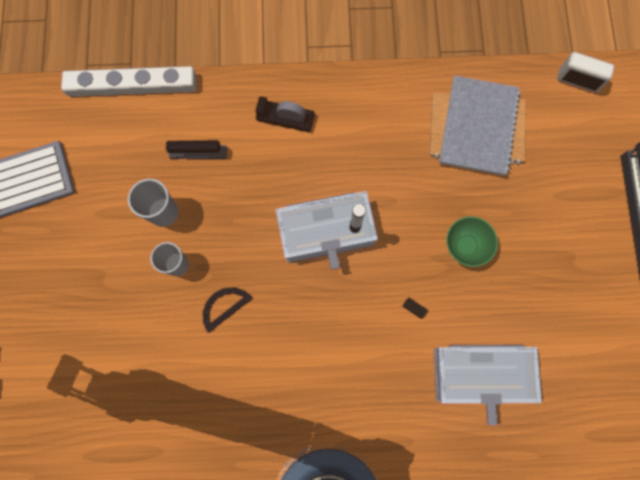

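View pics/wrist0.png

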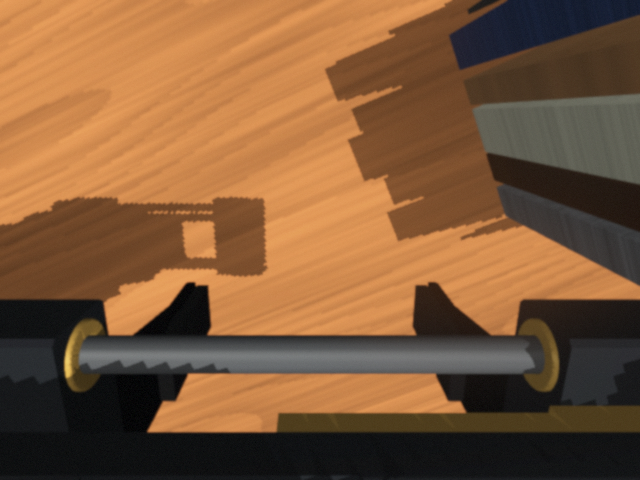

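Two cases are visible in the top view: (327,228), with the marker on it, and (489,375). The first is farther to the robot's left (+y runs to image left), so it's the one meant. There are two cups: (152,200) is larger and (169,258) is smaller, so I want the smaller one. I'll confirm both in enlarged crops.

Run:
```python
import cv2,numpy as np
a=cv2.imread("pics/top0.png");b=cv2.imread("pics/scene0.png")
c1=cv2.resize(a[180:280,265:395],None,fx=6,fy=6,interpolation=cv2.INTER_CUBIC)
cv2.imwrite("pics/c1.png",c1)
c2=cv2.resize(a[170:340,120:260],None,fx=3.5,fy=3.5,interpolation=cv2.INTER_CUBIC)
c3=cv2.resize(b[280:400,370:470],None,fx=4,fy=4.96,interpolation=cv2.INTER_CUBIC)[:595]
cv2.imwrite("pics/c2.png",c2)
cv2.imwrite("pics/c3.png",cv2.resize(b[190:320,235:365],None,fx=4.6,fy=4.6,interpolation=cv2.INTER_CUBIC))
```

```text
(no output)
```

View pics/c1.png

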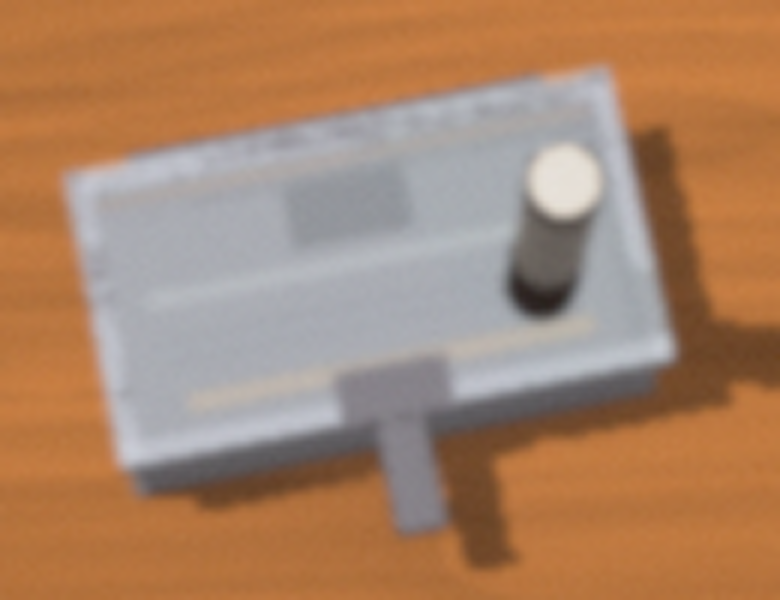

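View pics/c2.png

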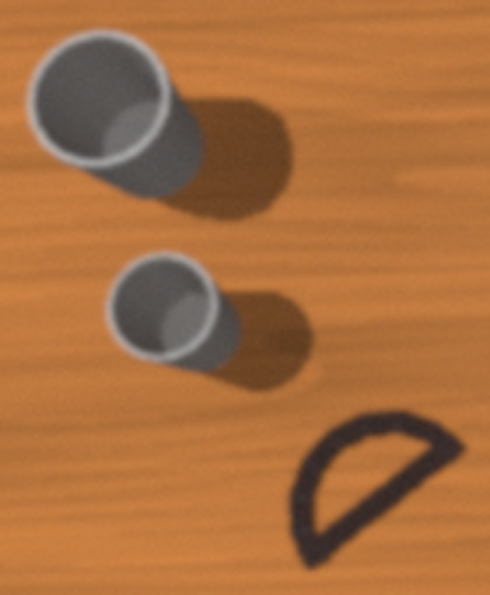

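View pics/c3.png

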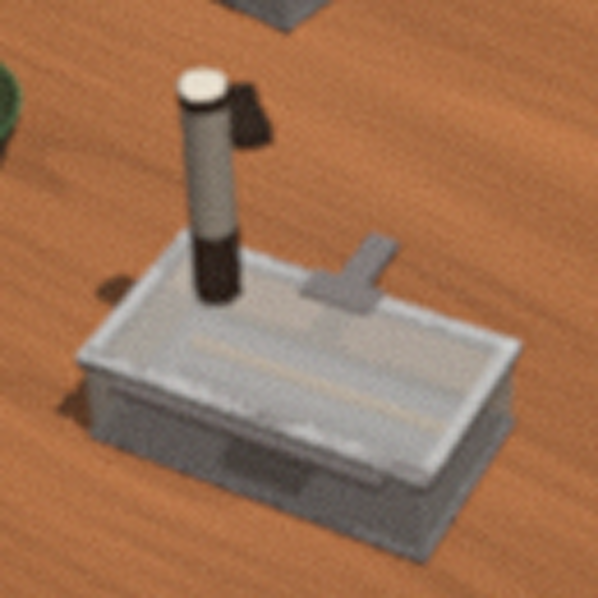

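The top crop shows the marker on the lid, its white top at crop (564,182), and the tab end at (427,527). The smaller cup's rim is centred at crop (163,306).

```bash
cat > h.py <<'E'
import numpy as np,cv2
from scipy.spatial.transform import Rotation as Ro
from station import r
def bp(n,uv,z,P=None):
    p=P or r.camera_params(n); R=np.array(p["R"]);t=np.array(p["t"])
    d=R.T@np.array([(uv[0]-p["cx"])/p["fx"],(uv[1]-p["cy"])/p["fy"],1]); c=-R.T@t
    return (c+d*(z-c[2])/d[2])
def proj(n,X,P=None):
    p=P or r.camera_params(n); c=np.array(p["R"])@np.array(X)+np.array(p["t"])
    return np.array([p["fx"]*c[0]/c[2]+p["cx"],p["fy"]*c[1]/c[2]+p["cy"]]).round(1)
def cr(x,y,s,ox,oy): return ((x+.5)/s-.5+ox,(y+.5)/s-.5+oy)
def state():
    s=r.sense(); q=s["eef_rot"]; return s,s["position"],Ro.from_quat([q[1],q[2],q[3],q[0]]).as_matrix()
E
python3 - <<'E'
from h import *
C=[bp("top",cr(*p,6,265,180),.059) for p in [(68,175),(607,68),(674,357),(125,465)]]
for c in C: print(c.round(4))
print("w",[np.linalg.norm(C[i]-C[(i+1)%4]).round(4) for i in range(4)],"ctr",np.mean(C,0).round(4))
d=(C[0]+C[1]-C[2]-C[3]);print("yaw x",np.degrees(np.arctan2(d[1],d[0])))
d=(C[0]+C[3]-C[2]-C[1]);print("yaw y",np.degrees(np.arctan2(d[1],d[0]))-90)
print("tabend",bp("top",cr(427,527,6,265,180),.059).round(4))
print("marker",bp("top",cr(564,182,6,265,180),.194).round(4),"scene",bp("scene",cr(204,85,4.6,235,190),.194).round(4), "foot front", bp("top",cr(541,316,6,265,180),.059).round(4))
print("cup",bp("top",cr(163,306,3.5,120,170),.085).round(4))
for x in (110,217): print(bp("top",cr(x,306,3.5,120,170),.085).round(4))
print("big",bp("top",cr(99,100,3.5,120,170),.11).round(4))
print("prot",[bp("top",cr(*p,3.5,120,170),.004).round(3) for p in [(312,566),(464,446)]])
print("eraser",bp("top",(415,308),.014).round(3),"bowl",bp("top",(472,242),.045).round(3),"stapler",bp("top",(195,150),.05).round(3))
E
```

```text
[0.6004 0.0837 0.059 ]
[ 0.6321 -0.1081  0.059 ]
[ 0.5263 -0.1256  0.059 ]
[0.4956 0.0663 0.059 ]
w [np.float64(0.1944), np.float64(0.1073), np.float64(0.1943), np.float64(0.1062)] ctr [ 0.5636 -0.0209  0.059 ]
yaw x 9.385719968392564
yaw y 9.246108804519324
tabend [ 0.4697 -0.037   0.059 ]
marker [ 0.5526 -0.0799  0.194 ] scene [ 0.5542 -0.0747  0.194 ] foot front [ 0.5428 -0.0801  0.059 ]
cup [0.5    0.3061 0.085 ]
[0.5012 0.3368 0.085 ]
[0.4988 0.2748 0.085 ]
big [0.6179 0.3382 0.11  ]
prot [array([0.353, 0.236, 0.004]), array([0.422, 0.143, 0.004])]
eraser [ 0.384 -0.202  0.014] bowl [ 0.515 -0.327  0.045] stapler [0.743 0.258 0.05 ]
```

```bash
cat >> h.py <<'E'
YAW=np.radians(9.3)
def Rt(yaw=YAW,tilt=0):  # tool z down, tool y along lid y ; x = y x z
    z=np.array([0,0,-1.]); y=np.array([-np.sin(yaw),np.cos(yaw),0]); x=np.cross(y,z)
    return Ro.from_rotvec(y*tilt).as_matrix()@np.stack([x,y,z],1)
def go(X,R=None):
    R=Rt() if R is None else R
    s,p,T=state()
    print("pos",p.round(4),"gap",round(s["finger_gap"],4),"F",s["contact_force"].round(2),"t",round(s["clock"],2))
    print("offset mm",(T.T@(np.array(X)-p)*1e3).round(1),"turn",np.degrees(Ro.from_matrix(T.T@R).as_rotvec()).round(2))
E
python3 -c "
from h import *
go([.553,-.078,.25])"
```

```text
pos [0.27   0.6182 0.2217] gap 0.0869 F [-0.38 -0.25  0.03] t 0.15
offset mm [-538.  -524.7  -27.5] turn [-9.000e-02 -2.000e-02 -3.289e+01]
```

carry_out --targets '[{"offset": [-538,-525,-28],"turn": [0,0,-32.9],"jaw": 1},{"offset": [-538,-525,-28],"turn": [0,0,-32.9],"jaw": 1},{"offset": [-538,-525,-28],"turn": [0,0,-32.9],"jaw": 1},{"offset": [-538,-525,-28],"turn": [0,0,-32.9],"jaw": 1},{"offset": [-538,-525,-28],"turn": [0,0,-32.9],"jaw": 1}]'

```text
clock: 0.65
position: [0.3646, 0.385, 0.2317]
eef_rot: [-0.0, -0.082, 0.997, -0.0]
contact_force: [0.9, 0.1, 0.2]
finger_gap: 0.0871
```

```bash
python3 -c "
from h import *
go([.553,-.078,.25])"
```

```text
pos [0.3646 0.385  0.2317] gap 0.0871 F [0.9  0.1  0.22] t 0.65
offset mm [-110.  -487.6  -18.3] turn [-0.01 -0.01  0.13]
```

carry_out --targets '[{"offset": [-110,-488,-18],"turn": [0,0,0],"jaw": 1},{"offset": [-110,-488,-18],"turn": [0,0,0],"jaw": 1},{"offset": [-110,-488,-18],"turn": [0,0,0],"jaw": 1},{"offset": [-110,-488,-18],"turn": [0,0,0],"jaw": 1},{"offset": [-110,-488,-18],"turn": [0,0,0],"jaw": 1}]'

```text
clock: 1.15
position: [0.458, 0.1535, 0.241]
eef_rot: [0.0, -0.081, 0.997, 0.0]
contact_force: [1.2, 0.9, 0.4]
finger_gap: 0.087
```

```bash
python3 -c "
from h import *
go([.553,-.078,.25])"
```

```text
pos [0.458  0.1535 0.241 ] gap 0.087 F [1.18 0.85 0.42] t 1.15
offset mm [ -56.2 -243.8   -9.1] turn [0.01 0.02 0.01]
```

carry_out --targets '[{"offset": [-56,-243,-9],"turn": [0,0,0],"jaw": 1},{"offset": [-56,-243,-9],"turn": [0,0,0],"jaw": 1},{"offset": [-56,-243,-9],"turn": [0,0,0],"jaw": 1},{"offset": [-56,-243,-9],"turn": [0,0,0],"jaw": 1},{"offset": [-56,-243,-9],"turn": [0,0,0],"jaw": 1}]'

```text
clock: 1.65
position: [0.5526, -0.0771, 0.2499]
eef_rot: [0.0, -0.081, 0.997, 0.0]
contact_force: [-0.1, 1.0, 0.3]
finger_gap: 0.0872
```

carry_out --targets '[{"offset": [0,0,0],"turn": [0,0,0],"jaw": 1},{"offset": [0,0,0],"turn": [0,0,0],"jaw": 1}]'

```text
clock: 1.85
position: [0.5522, -0.0764, 0.2493]
eef_rot: [-0.0, -0.08, 0.997, 0.0]
contact_force: [-0.9, 1.2, 0.0]
finger_gap: 0.0872
```

Run:
```python
from h import *
go([.553,-.078,.25])
P=r.camera_params("wrist"); im=r.capture("wrist")[:,:,::-1].copy()
for X in ([.553,-.078,.194],[.553,-.078,.059],[.484,-.034,.059]):
    u=proj("wrist",X,P); print(u); cv2.circle(im,tuple(int(v) for v in u),3,(0,0,255),-1)
cv2.imwrite("pics/w1.png",im)
```

```text
pos [ 0.5522 -0.0764  0.2493] gap 0.0872 F [-0.87  1.23  0.04] t 1.85
offset mm [-0.6 -1.7 -0.7] turn [ 0.02 -0.05 -0.16]
[310.2 263.7]
[310.8 210.4]
[376.8 137.7]
```

View pics/w1.png

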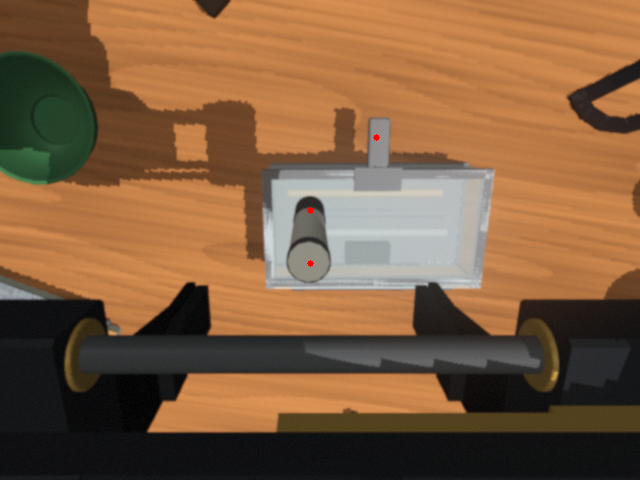

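The projected marker points sit on the marker, within about 4 px of its top at (308,260), and the tab point sits on the tab at (377,138). So the estimates hold. I'll nudge slightly and descend.

Run:
```python
from h import *
go([.5517,-.079,.154])
```

```text
pos [ 0.552  -0.0746  0.2493] gap 0.087 F [ 0.61  0.6  -0.12] t 1.9
offset mm [ 0.9 -4.4 95.3] turn [ 0.06 -0.06  0.01]
```

carry_out --targets '[{"offset": [0,-3,40],"turn": [0,0,0],"jaw": 0.2},{"offset": [0,-3,40],"turn": [0,0,0],"jaw": 0.2},{"offset": [0,-3,40],"turn": [0,0,0],"jaw": 0.2}]'

```text
clock: 2.2
position: [0.5522, -0.0765, 0.2097]
eef_rot: [-0.001, -0.082, 0.997, 0.0]
contact_force: [0.6, 0.4, 0.4]
finger_gap: 0.0704
```

carry_out --targets '[{"offset": [0,0,0],"turn": [0,0,0],"jaw": 0.2}]'

```text
clock: 2.3
position: [0.5536, -0.0772, 0.2112]
eef_rot: [0.001, -0.082, 0.997, 0.0]
contact_force: [-0.2, 0.3, 0.8]
finger_gap: 0.0625
```

carry_out --targets '[{"offset": [0,0,0],"turn": [0,0,0],"jaw": 0.2}]'

```text
clock: 2.4
position: [0.5537, -0.0777, 0.2113]
eef_rot: [0.001, -0.082, 0.997, -0.0]
contact_force: [-0.1, 0.5, 0.6]
finger_gap: 0.0568
```

Run:
```python
from h import *
go([.5517,-.079,.154])
P=r.camera_params("wrist"); im=r.capture("wrist")[:,:,::-1].copy()
cv2.imwrite("pics/w2.png",im)
go([.5517,-.079,.154])
```

```text
pos [ 0.5537 -0.0777  0.2113] gap 0.0568 F [-0.07  0.49  0.57] t 2.4
offset mm [ 2.3 -1.  57.3] turn [-0.01  0.15  0.06]
pos [ 0.5536 -0.0779  0.2112] gap 0.0552 F [-0.3   0.1   0.03] t 2.45
offset mm [ 2.2 -0.8 57.2] turn [-0.01  0.13  0.04]
```

View pics/w2.png

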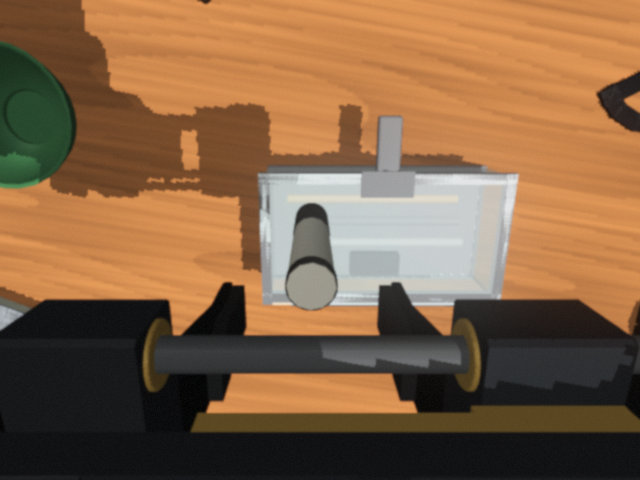

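The marker top at (311,284) is centred between the fingers (245 and 378). Descending.

carry_out --targets '[{"offset": [2,0,20],"turn": [0,0,0],"jaw": 0.2},{"offset": [2,0,40],"turn": [0,0,0],"jaw": 0.2},{"offset": [2,0,57],"turn": [0,0,0],"jaw": 0.2},{"offset": [2,0,57],"turn": [0,0,0],"jaw": 0.2},{"offset": [2,0,57],"turn": [0,0,0],"jaw": 0.2}]'

```text
clock: 2.95
position: [0.5513, -0.0785, 0.1536]
eef_rot: [0.0, -0.081, 0.997, -0.0]
contact_force: [-0.3, 0.7, 0.5]
finger_gap: 0.0521
```

carry_out --targets '[{"offset": [0,0,0],"turn": [0,0,0],"jaw": -0.3},{"offset": [0,0,0],"turn": [0,0,0],"jaw": -0.6},{"offset": [0,0,0],"turn": [0,0,0],"jaw": -0.8},{"offset": [0,0,0],"turn": [0,0,0],"jaw": -1},{"offset": [0,0,0],"turn": [0,0,0],"jaw": -1}]' --force 15

```text
clock: 3.45
position: [0.551, -0.0785, 0.1531]
eef_rot: [0.0, -0.081, 0.997, 0.0]
contact_force: [0.0, -0.1, 0.9]
finger_gap: 0.0235
```

carry_out --targets '[{"offset": [0,0,0],"turn": [0,0,0],"jaw": -1},{"offset": [0,0,0],"turn": [0,0,0],"jaw": -1},{"offset": [0,0,0],"turn": [0,0,0],"jaw": -1}]'

```text
clock: 3.75
position: [0.551, -0.0785, 0.1531]
eef_rot: [0.0, -0.081, 0.997, 0.0]
contact_force: [0.1, -0.3, 2.5]
finger_gap: 0.0236
```

Run:
```python
from h import *
go([.5517,-.079,.154])
im=r.capture("scene")[:,:,::-1].copy()
cv2.imwrite("pics/s2.png",im)
```

```text
pos [ 0.551  -0.0785  0.1531] gap 0.0236 F [ 0.09 -0.34  2.47] t 3.75
offset mm [-0.6 -0.6 -0.9] turn [0.01 0.02 0.01]
```

View pics/s2.png

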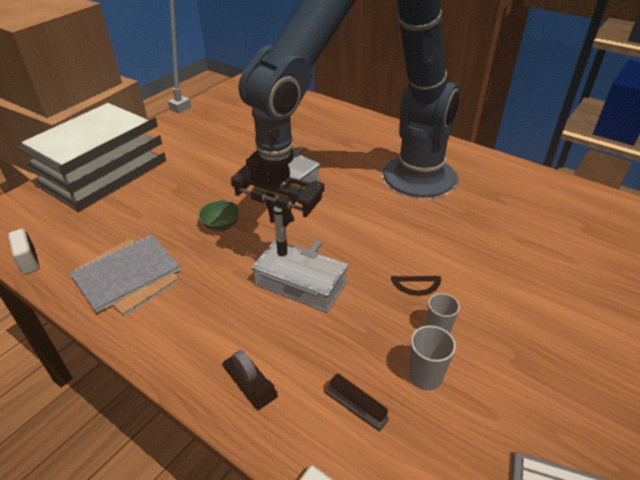

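Gripped: gap 23.6 mm, marker still upright in the scene view. Now I'll lift it straight up.

carry_out --targets '[{"offset": [0,0,-20],"turn": [0,0,0],"jaw": -1},{"offset": [0,0,-50],"turn": [0,0,0],"jaw": -1},{"offset": [0,0,-85],"turn": [0,0,0],"jaw": -1},{"offset": [0,0,-97],"turn": [0,0,0],"jaw": -1},{"offset": [0,0,-97],"turn": [0,0,0],"jaw": -1}]'

```text
clock: 4.3
position: [0.5518, -0.0787, 0.2513]
eef_rot: [0.002, -0.081, 0.997, -0.0]
contact_force: [-0.2, 0.1, -1.0]
finger_gap: 0.0234
```

Run:
```python
from h import *
go([.5,.306,.25])
```

```text
pos [ 0.5518 -0.0787  0.2513] gap 0.0234 F [-0.15  0.06 -0.95] t 4.3
offset mm [-11.1 388.    1.1] turn [-0.03  0.21  0.  ]
```

carry_out --targets '[{"offset": [-2,40,0],"turn": [0,0,0],"jaw": -1},{"offset": [-4,90,0],"turn": [0,0,0],"jaw": -1},{"offset": [-6,140,0],"turn": [0,0,0],"jaw": -1},{"offset": [-7,190,0],"turn": [0,0,0],"jaw": -1},{"offset": [-9,235,0],"turn": [0,0,0],"jaw": -1}]'

```text
clock: 4.8
position: [0.5198, 0.157, 0.2476]
eef_rot: [-0.002, -0.082, 0.997, -0.0]
contact_force: [1.7, 0.6, -0.9]
finger_gap: 0.0236
```

carry_out --targets '[{"offset": [-1,45,0],"turn": [0,0,0],"jaw": -1},{"offset": [-1,85,0],"turn": [0,0,0],"jaw": -1},{"offset": [-2,120,0],"turn": [0,0,0],"jaw": -1},{"offset": [-2,145,0],"turn": [0,0,0],"jaw": -1},{"offset": [-2,152,0],"turn": [0,0,0],"jaw": -1}]'

```text
clock: 5.3
position: [0.4967, 0.3082, 0.2473]
eef_rot: [-0.002, -0.084, 0.996, -0.0]
contact_force: [0.7, 0.0, -0.3]
finger_gap: 0.0238
```

carry_out --targets '[{"offset": [0,0,0],"turn": [0,0,0],"jaw": -1},{"offset": [0,0,0],"turn": [0,0,0],"jaw": -1},{"offset": [0,0,0],"turn": [0,0,0],"jaw": -1}]'

```text
clock: 5.6
position: [0.4998, 0.3029, 0.2495]
eef_rot: [-0.0, -0.08, 0.997, -0.001]
contact_force: [-0.2, -0.0, 0.1]
finger_gap: 0.0238
```

Run:
```python
from h import *
go([.5,.306,.25])
P=r.camera_params("wrist"); im=r.capture("wrist")[:,:,::-1].copy()
for X in ([.5,.306,.085],):
    u=proj("wrist",X,P); print(u); cv2.circle(im,tuple(int(v) for v in u),3,(0,0,255),-1)
cv2.imwrite("pics/w3.png",im)
s=r.capture("scene")[:,:,::-1]; cv2.imwrite("pics/s3.png",s)
```

```text
pos [0.4998 0.3029 0.2495] gap 0.0238 F [-0.24 -0.01  0.12] t 5.6
offset mm [-0.7  3.  -0.5] turn [-0.06 -0.02 -0.17]
[316.9 217.4]
```

View pics/w3.png

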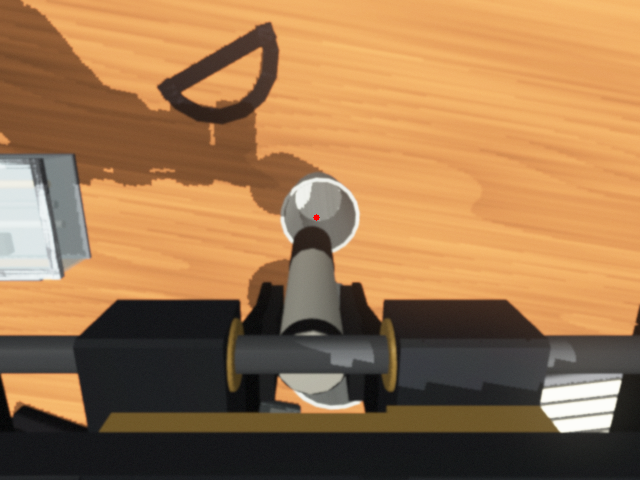

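View pics/s3.png

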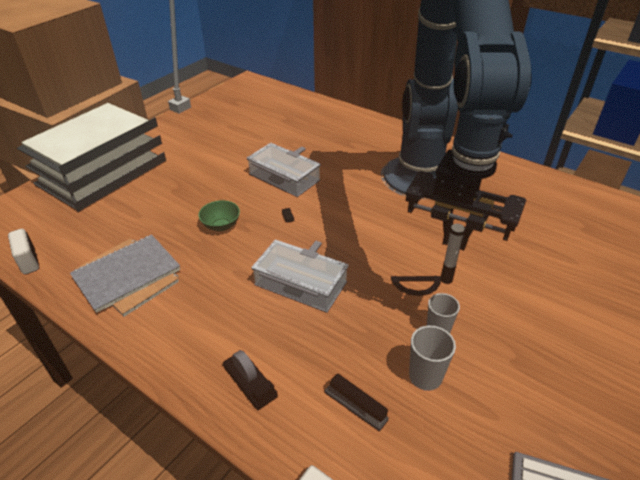

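The cup rim is centred at (320,215) in the wrist view, against (317,217) predicted. I'll correct by about 2 mm and lower.

carry_out --targets '[{"offset": [0,5,20],"turn": [0,0,0],"jaw": -1},{"offset": [0,5,45],"turn": [0,0,0],"jaw": -1},{"offset": [0,5,60],"turn": [0,0,0],"jaw": -1},{"offset": [0,5,60],"turn": [0,0,0],"jaw": -1},{"offset": [0,5,60],"turn": [0,0,0],"jaw": -1}]'

```text
clock: 6.2
position: [0.4988, 0.3097, 0.1903]
eef_rot: [0.0, -0.081, 0.997, 0.0]
contact_force: [-0.4, 0.4, -0.2]
finger_gap: 0.024
```

Run:
```python
from h import *
go([.4985,.3075,.102])
P=r.camera_params("wrist"); im=r.capture("wrist")[:,:,::-1].copy()
cv2.imwrite("pics/w4.png",im)
s=r.capture("scene")[:,:,::-1]; cv2.imwrite("pics/s4.png",cv2.resize(s[170:370,370:570],None,fx=3,fy=3))
```

```text
pos [0.4988 0.3097 0.1903] gap 0.024 F [-0.4   0.44 -0.24] t 6.2
offset mm [ 0.7 -2.1 88.3] turn [ 0.01  0.03 -0.05]
```

View pics/w4.png

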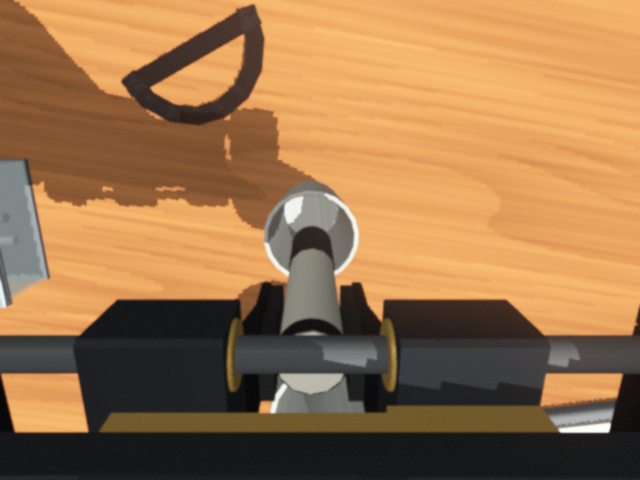

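View pics/s4.png

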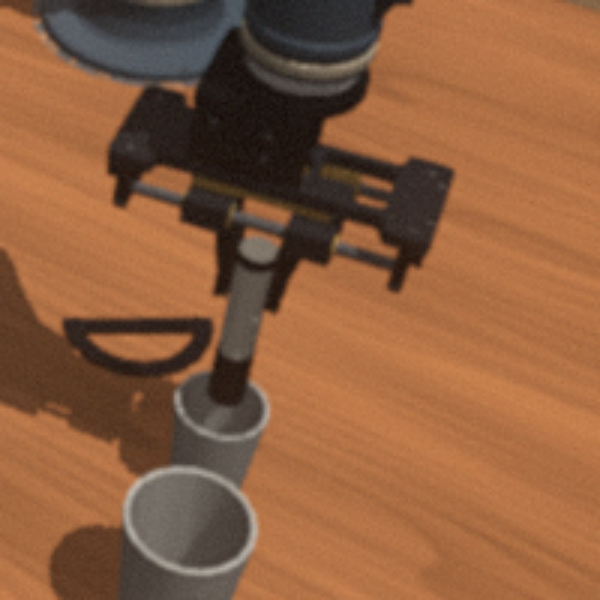

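The marker foot (312,235) is over the rim centre (312,234) and just above it. Lowering.

carry_out --targets '[{"offset": [0,0,20],"turn": [0,0,0],"jaw": -1},{"offset": [0,0,40],"turn": [0,0,0],"jaw": -1},{"offset": [0,0,60],"turn": [0,0,0],"jaw": -1},{"offset": [0,0,76],"turn": [0,0,0],"jaw": -1},{"offset": [0,0,82],"turn": [0,0,0],"jaw": -1}]'

```text
clock: 6.8
position: [0.4982, 0.3099, 0.1073]
eef_rot: [-0.0, -0.081, 0.997, -0.0]
contact_force: [-0.5, -0.3, -0.2]
finger_gap: 0.0235
```

carry_out --targets '[{"offset": [0,0,3],"turn": [0,0,0],"jaw": -1},{"offset": [0,0,6],"turn": [0,0,0],"jaw": -1},{"offset": [0,0,6],"turn": [0,0,0],"jaw": -1}]'

```text
clock: 7.1
position: [0.4987, 0.3104, 0.1024]
eef_rot: [0.0, -0.081, 0.997, 0.0]
contact_force: [0.2, -0.8, -0.4]
finger_gap: 0.0235
```

Run:
```python
from h import *
go([.4985,.3075,.102])
s=r.capture("scene")[:,:,::-1]; cv2.imwrite("pics/s5.png",cv2.resize(s[170:370,370:570],None,fx=3,fy=3))
```

```text
pos [0.4987 0.3104 0.1024] gap 0.0235 F [ 0.24 -0.78 -0.38] t 7.1
offset mm [ 0.7 -2.8  0.4] turn [0.03 0.06 0.  ]
```

View pics/s5.png

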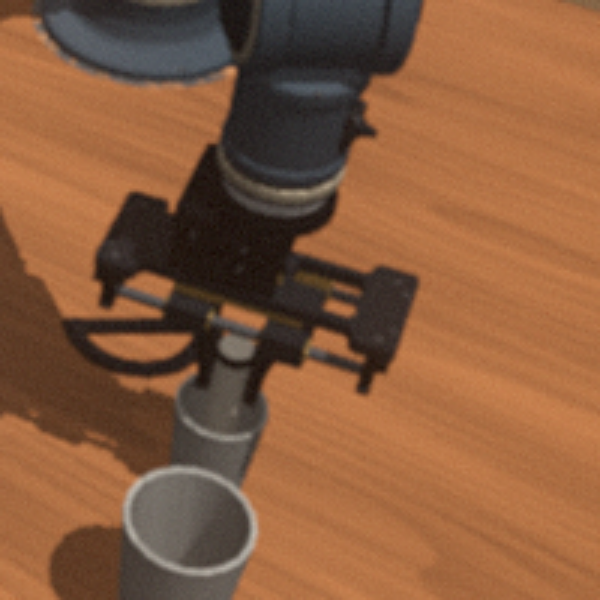

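It's in the cup. I'll lower 2 mm more, open and rise.

carry_out --targets '[{"offset": [0,0,2],"turn": [0,0,0],"jaw": -1},{"offset": [0,0,2],"turn": [0,0,0],"jaw": -1},{"offset": [0,0,2],"turn": [0,0,0],"jaw": 0},{"offset": [0,0,2],"turn": [0,0,0],"jaw": 0},{"offset": [0,0,2],"turn": [0,0,0],"jaw": 0}]'

```text
clock: 7.65
position: [0.4984, 0.3102, 0.1]
eef_rot: [0.0, -0.081, 0.997, 0.0]
contact_force: [0.3, 0.7, 0.2]
finger_gap: 0.0389
```

carry_out --targets '[{"offset": [0,0,0],"turn": [0,0,0],"jaw": 0},{"offset": [0,0,0],"turn": [0,0,0],"jaw": 0}]'

```text
clock: 7.85
position: [0.4984, 0.3101, 0.0999]
eef_rot: [0.0, -0.081, 0.997, 0.0]
contact_force: [-0.8, 0.7, 0.6]
finger_gap: 0.0429
```

carry_out --targets '[{"offset": [0,0,-20],"turn": [0,0,0],"jaw": 0},{"offset": [0,0,-50],"turn": [0,0,0],"jaw": 0},{"offset": [0,0,-90],"turn": [0,0,0],"jaw": 0},{"offset": [0,0,-100],"turn": [0,0,0],"jaw": 0},{"offset": [0,0,-100],"turn": [0,0,0],"jaw": 0}]'

```text
clock: 8.35
position: [0.4993, 0.3108, 0.2019]
eef_rot: [0.002, -0.081, 0.997, 0.001]
contact_force: [0.4, -1.2, -0.3]
finger_gap: 0.0433
```

Run:
```python
from h import *
go([.4837,-.034,.2])
s=r.capture("scene")[:,:,::-1]; cv2.imwrite("pics/s6.png",cv2.resize(s[170:370,370:570],None,fx=3,fy=3))
```

```text
pos [0.4993 0.3108 0.2019] gap 0.0433 F [ 0.39 -1.2  -0.35] t 8.35
offset mm [  71.2 -337.7    0.9] turn [0.12 0.22 0.  ]
```

View pics/s6.png

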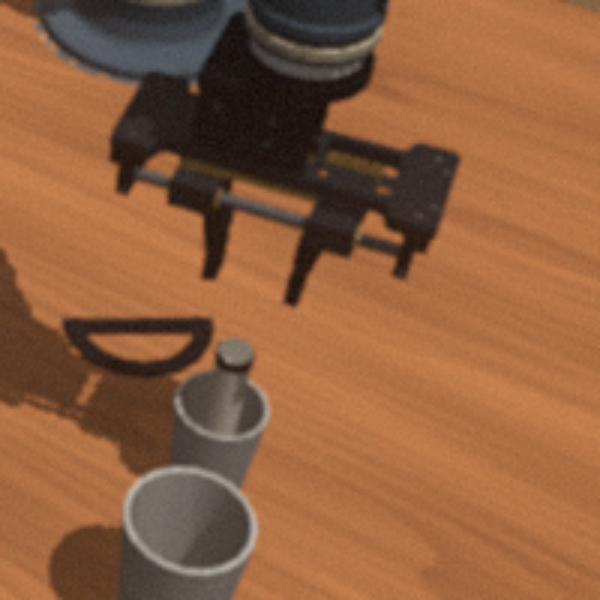

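The marker stands upright and free in the cup (top at crop (235,355)), and the lid is shut. Next, the tab.

carry_out --targets '[{"offset": [10,-45,0],"turn": [0,0,0],"jaw": 0},{"offset": [20,-95,0],"turn": [0,0,0],"jaw": 0},{"offset": [30,-143,0],"turn": [0,0,0],"jaw": 0},{"offset": [40,-191,0],"turn": [0,0,0],"jaw": 0},{"offset": [50,-238,0],"turn": [0,0,0],"jaw": 0}]'

```text
clock: 8.9
position: [0.4858, 0.0649, 0.1979]
eef_rot: [-0.002, -0.081, 0.997, -0.0]
contact_force: [0.5, 0.4, 0.1]
finger_gap: 0.0436
```

carry_out --targets '[{"offset": [10,-45,0],"turn": [0,0,0],"jaw": 0},{"offset": [18,-85,0],"turn": [0,0,0],"jaw": 0},{"offset": [21,-99,0],"turn": [0,0,0],"jaw": 0},{"offset": [21,-99,0],"turn": [0,0,0],"jaw": 0},{"offset": [21,-99,0],"turn": [0,0,0],"jaw": 0}]'

```text
clock: 9.4
position: [0.482, -0.0331, 0.1986]
eef_rot: [-0.001, -0.081, 0.997, 0.0]
contact_force: [-0.8, -0.6, 0.7]
finger_gap: 0.0437
```

Run:
```python
from h import *
go([.4837,-.034,.1])
P=r.camera_params("wrist"); im=r.capture("wrist")[:,:,::-1].copy()
for X in ([.4837,-.034,.059],[.469,-.0365,.059]):
    u=proj("wrist",X,P); print(u); cv2.circle(im,tuple(int(v) for v in u),3,(0,0,255),-1)
cv2.imwrite("pics/w5.png",im)
s=r.capture("scene")[:,:,::-1]; cv2.imwrite("pics/s7.png",s)
```

```text
pos [ 0.482  -0.0331  0.1986] gap 0.0437 F [-0.84 -0.63  0.68] t 9.4
offset mm [-1.8 -1.3 98.6] turn [ 0.05 -0.14  0.03]
[311.2 226.7]
[311.1 207.2]
```

View pics/w5.png

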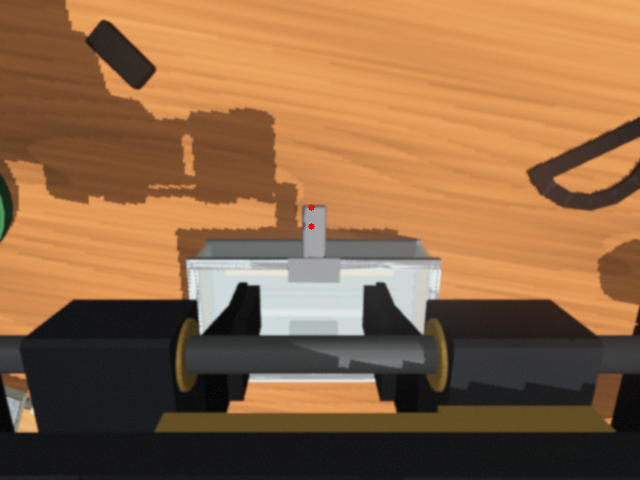

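View pics/s7.png

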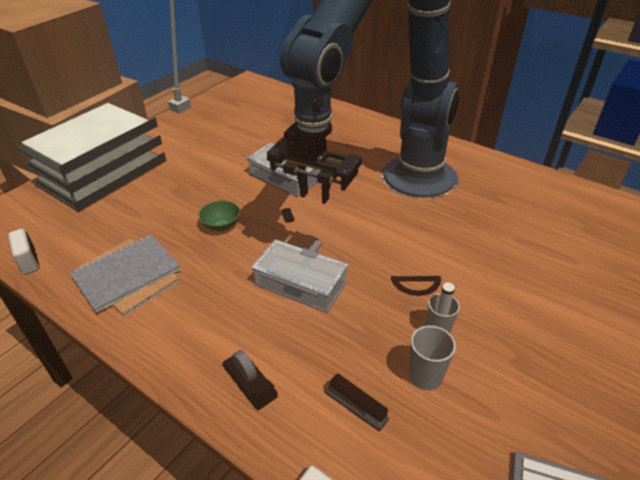

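The tab at (314,228) is within 3 px of the prediction and centred between the fingers. Descending to straddle it.

carry_out --targets '[{"offset": [-2,0,45],"turn": [0,0,0],"jaw": 0},{"offset": [-2,0,90],"turn": [0,0,0],"jaw": 0},{"offset": [-2,0,100],"turn": [0,0,0],"jaw": 0},{"offset": [-2,0,100],"turn": [0,0,0],"jaw": 0},{"offset": [-2,0,100],"turn": [0,0,0],"jaw": 0}]'

```text
clock: 10.0
position: [0.486, -0.0331, 0.1011]
eef_rot: [0.001, -0.082, 0.997, 0.0]
contact_force: [0.0, 0.3, 0.5]
finger_gap: 0.0434
```

Run:
```python
from h import *
go([.4836,-.033,.037])
im=r.capture("wrist")[:,:,::-1]; cv2.imwrite("pics/w6.png",im)
```

```text
pos [ 0.486  -0.0331  0.1011] gap 0.0434 F [0.04 0.27 0.47] t 10.0
offset mm [ 2.5  0.5 64.1] turn [-0.01  0.13  0.07]
```

View pics/w6.png

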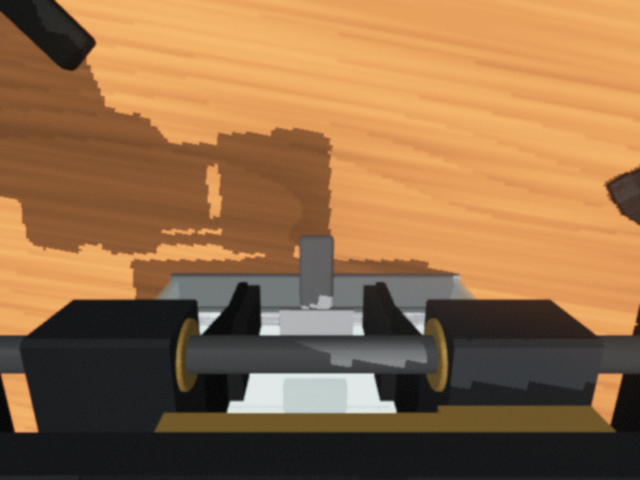

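carry_out --targets '[{"offset": [2,2,30],"turn": [0,0,0],"jaw": 0},{"offset": [2,2,55],"turn": [0,0,0],"jaw": 0},{"offset": [2,2,64],"turn": [0,0,0],"jaw": 0},{"offset": [2,2,64],"turn": [0,0,0],"jaw": 0},{"offset": [2,2,64],"turn": [0,0,0],"jaw": 0}]'

```text
clock: 10.55
position: [0.4837, -0.032, 0.0371]
eef_rot: [0.001, -0.081, 0.997, -0.0]
contact_force: [-0.3, 0.8, 0.4]
finger_gap: 0.0436
```

Run:
```python
from h import *
go([.4836,-.033,.037])
im=r.capture("wrist")[:,:,::-1]; cv2.imwrite("pics/w7.png",im)
```

```text
pos [ 0.4837 -0.032   0.0371] gap 0.0436 F [-0.33  0.76  0.42] t 10.55
offset mm [ 0.3 -0.9  0.1] turn [-0.01  0.15  0.  ]
```

View pics/w7.png

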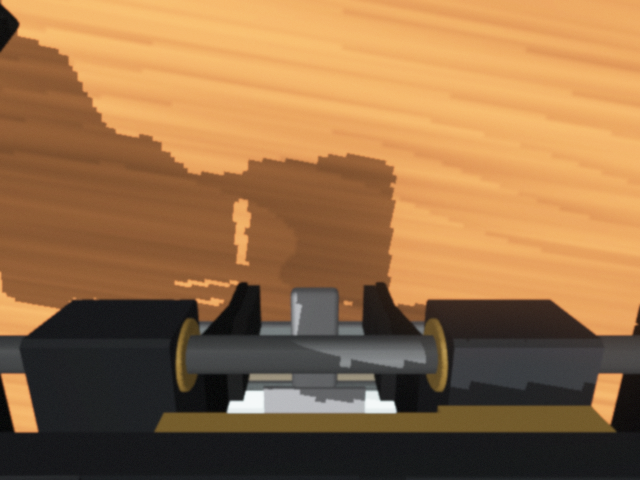

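The tab (columns 292–338) is between the pads. Closing.

carry_out --targets '[{"offset": [0,0,0],"turn": [0,0,0],"jaw": -0.4},{"offset": [0,0,0],"turn": [0,0,0],"jaw": -1},{"offset": [0,0,0],"turn": [0,0,0],"jaw": -1},{"offset": [0,0,0],"turn": [0,0,0],"jaw": -1},{"offset": [0,0,0],"turn": [0,0,0],"jaw": -1}]' --force 15

```text
clock: 11.1
position: [0.4824, -0.0312, 0.036]
eef_rot: [-0.0, -0.081, 0.997, 0.0]
contact_force: [-0.8, 3.2, 2.5]
finger_gap: 0.0179
```

```bash
cat >> h.py <<'E'
H=np.array([.6169,-.0116,.052])
def tab(deg):
    a=np.radians(deg); ex=np.array([np.cos(YAW),np.sin(YAW),0]); ez=np.array([0,0,1.])
    X=np.cos(a)*ex-np.sin(a)*ez; Z=np.sin(a)*ex+np.cos(a)*ez
    return H-.135*X+.0035*Z
def tcp_at(deg,tilt):
    # tool tilt (deg) in the lid's opening sense about hinge axis
    R=Ro.from_rotvec(np.radians(tilt)*np.array([-np.sin(YAW),np.cos(YAW),0])).as_matrix()@Rt()
    return tab(deg)+R[:,2]*.0187,R
E
python3 - <<'E'
from h import *
s,p,T=state(); print(p,s["finger_gap"],s["contact_force"].round(1),s["qpos"].round(2))
base,R0=tcp_at(0,0); print(base)
for k in (0,.5,1):
  for d in (10,20,30,40,45,50):
    X,R=tcp_at(d,k*d); print(k,d,(Rt().T@(X-base)*1e3).round(1),np.degrees(Ro.from_matrix(R0.T@R).as_rotvec()).round(1))
E
```

```text
[ 0.48240676 -0.03120605  0.03598061] 0.017895176612723347 [-0.8  3.2  2.5] [-0.16  0.43  0.17  2.15 -0.13  0.57  1.84]
[ 0.48367448 -0.03341652  0.0368    ]
0 10 [ -2.7   0.  -23.4] [0. 0. 0.]
0 20 [ -9.3   0.  -46. ] [0. 0. 0.]
0 30 [-19.8   0.  -67. ] [0. 0. 0.]
0 40 [-33.8  -0.  -86. ] [0. 0. 0.]
0 45 [-42.    0.  -94.4] [0. 0. 0.]
0 50 [ -50.9    0.  -102.2] [0. 0. 0.]
0.5 10 [ -1.    0.  -23.5] [ 0.  5. -0.]
0.5 20 [ -6.1   0.  -46.2] [ 0. 10.  0.]
0.5 30 [-15.    0.  -67.7] [-0. 15. -0.]
0.5 40 [-27.4  -0.  -87.1] [ 0. 20.  0.]
0.5 45 [-34.9   0.  -95.9] [ 0.  22.5  0. ]
0.5 50 [ -43.     0.  -103.9] [-0. 25. -0.]
1 10 [  0.6   0.  -23.7] [ 0. 10.  0.]
1 20 [ -2.9   0.  -47.1] [ 0. 20.  0.]
1 30 [-10.5   0.  -69.5] [ 0. 30. -0.]
1 40 [-21.8  -0.  -90.3] [-0. 40. -0.]
1 45 [-28.8   0.  -99.9] [ 0. 45.  0.]
1 50 [ -36.6    0.  -108.8] [-0. 50.  0.]
```

Run:
```python
from h import *
base,R0=tcp_at(0,0)
for d in (2,4,6,8,10,3,9,12,15):
    X,R=tcp_at(d,d); print(d,(R0.T@(X-base)*1e3).round(2))
```

```text
2 [ 0.45 -0.   -4.72]
4 [ 0.73 -0.   -9.45]
6 [  0.85   0.   -14.19]
8 [  0.8    0.   -18.94]
10 [  0.59   0.   -23.67]
3 [ 0.61  0.   -7.09]
9 [  0.72   0.   -21.31]
12 [  0.21  -0.   -28.4 ]
15 [ -0.67   0.   -35.46]
```

carry_out --targets '[{"offset": [0.5,0,-4.7],"turn": [0,2,0],"jaw": -1},{"offset": [0.7,0,-9.5],"turn": [0,4,0],"jaw": -1},{"offset": [0.9,0,-14.2],"turn": [0,6,0],"jaw": -1},{"offset": [0.8,0,-18.9],"turn": [0,8,0],"jaw": -1},{"offset": [0.6,0,-23.7],"turn": [0,10,0],"jaw": -1}]' --force 20

```text
clock: 11.6
position: [0.4816, -0.0313, 0.0596]
eef_rot: [-0.088, -0.081, 0.993, -0.007]
contact_force: [0.4, 2.0, -0.6]
finger_gap: 0.0174
```

```bash
cat >> h.py <<'E'
def chk():
    s,p,T=state()
    print(s["clock"].round(2),p.round(4),"gap",s["finger_gap"],"F",s["contact_force"].round(1),"tau",s["torque"].round(2),"q",s["qpos"].round(2))
    g=p-T[:,2]*.0187; v=g-H; ex=np.array([np.cos(YAW),np.sin(YAW),0]); h=-v@ex
    print("lid deg from grip pt",np.degrees(np.arctan2(v[2],h)-np.arctan2(.0035,.135)).round(2),"radius",np.hypot(h,v[2]).round(4),"tool tilt",np.degrees(Ro.from_matrix(Rt().T@T).as_rotvec()).round(1))
E
python3 - <<'E'
from h import *
chk()
s=r.capture("scene")[:,:,::-1]; cv2.imwrite("pics/s8.png",cv2.resize(s[130:330,200:400],None,fx=3,fy=3))
E
```

```text
Traceback (most recent call last):
  File "h.py", line 34, in chk
    print(s["clock"].round(2),p.round(4),"gap",s["finger_gap"],"F",s["contact_force"].round(1),"tau",s["torque"].round(2),"q",s["qpos"].round(2))
          ^^^^^^^^^^^^^^^^
AttributeError: 'float' object has no attribute 'round'
```

```bash
sed -i 's/s\["clock"\].round(2)/round(s["clock"],2)/' h.py
python3 - <<'E'
from h import *
chk()
s=r.capture("scene")[:,:,::-1]; cv2.imwrite("pics/s8.png",cv2.resize(s[130:330,200:400],None,fx=3,fy=3))
E
```

```text
11.6 [ 0.4816 -0.0313  0.0596] gap 0.017423943459128212 F [ 0.4  2.  -0.6] tau [ 0.5  -0.15 -0.1 ] q [-0.19  0.46  0.2   2.02 -0.08  0.84  1.79]
lid deg from grip pt 9.53 radius 0.1359 tool tilt [-0.1 10.1 -0. ]
```

View pics/s8.png

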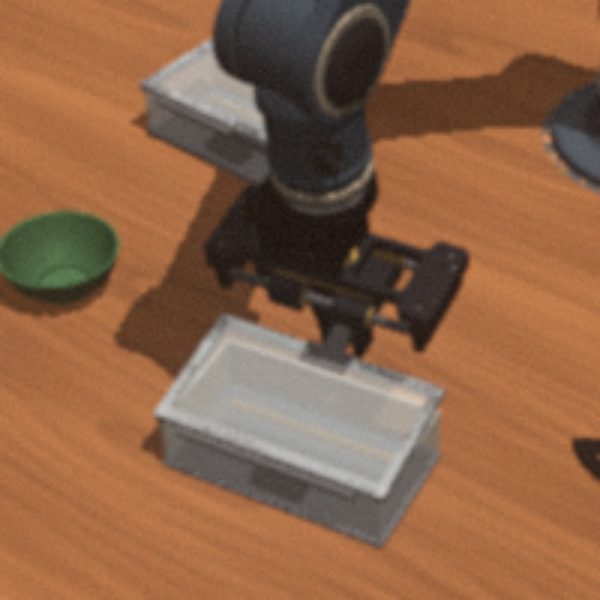

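The lid is lifting with the tab, forces are low, and the grip-point radius matches (135.9 mm). I'll carry on in 10° steps.

carry_out --targets '[{"offset": [0.5,0,-4.7],"turn": [0,2,0],"jaw": -1},{"offset": [0.7,0,-9.5],"turn": [0,4,0],"jaw": -1},{"offset": [0.9,0,-14.2],"turn": [0,6,0],"jaw": -1},{"offset": [0.8,0,-18.9],"turn": [0,8,0],"jaw": -1},{"offset": [0.6,0,-23.7],"turn": [0,10,0],"jaw": -1}]'

```text
clock: 12.15
position: [0.4848, -0.0308, 0.0828]
eef_rot: [-0.174, -0.08, 0.981, -0.014]
contact_force: [-0.8, 2.8, 0.2]
finger_gap: 0.0176
```

```bash
python3 -c "
from h import *
chk()"
```

```text
12.15 [ 0.4848 -0.0308  0.0828] gap 0.017566956248803247 F [-0.8  2.8  0.2] tau [ 0.52 -0.25 -0.25] q [-0.21  0.52  0.22  1.89 -0.06  1.09  1.77]
lid deg from grip pt 19.35 radius 0.1359 tool tilt [-0.1 20.1 -0. ]
```

carry_out --targets '[{"offset": [0.5,0,-4.7],"turn": [0,2,0],"jaw": -1},{"offset": [0.7,0,-9.5],"turn": [0,4,0],"jaw": -1},{"offset": [0.9,0,-14.2],"turn": [0,6,0],"jaw": -1},{"offset": [0.8,0,-18.9],"turn": [0,8,0],"jaw": -1},{"offset": [0.6,0,-23.7],"turn": [0,10,0],"jaw": -1}]'

```text
clock: 12.65
position: [0.492, -0.0296, 0.1053]
eef_rot: [-0.259, -0.078, 0.962, -0.02]
contact_force: [-2.2, 1.5, 0.6]
finger_gap: 0.0178
```

```bash
python3 -c "
from h import *
chk()"
```

```text
12.65 [ 0.492  -0.0296  0.1053] gap 0.017831922003790558 F [-2.2  1.5  0.6] tau [ 0.5  -0.23 -0.27] q [-0.22  0.6   0.22  1.75 -0.05  1.33  1.76]
lid deg from grip pt 29.26 radius 0.1359 tool tilt [-0.1 30.1 -0. ]
```

carry_out --targets '[{"offset": [0.5,0,-4.7],"turn": [0,2,0],"jaw": -1},{"offset": [0.7,0,-9.5],"turn": [0,4,0],"jaw": -1},{"offset": [0.9,0,-14.2],"turn": [0,6,0],"jaw": -1},{"offset": [0.8,0,-18.9],"turn": [0,8,0],"jaw": -1},{"offset": [0.6,0,-23.7],"turn": [0,10,0],"jaw": -1}]'

```text
clock: 13.15
position: [0.503, -0.0278, 0.1263]
eef_rot: [-0.343, -0.076, 0.936, -0.027]
contact_force: [-2.4, 2.3, 2.7]
finger_gap: 0.0181
```

carry_out --targets '[{"offset": [0.2,0,-2.4],"turn": [0,1,0],"jaw": -1},{"offset": [0.5,0,-4.7],"turn": [0,2,0],"jaw": -1},{"offset": [0.7,0,-9.5],"turn": [0,4,0],"jaw": -1},{"offset": [0.8,0,-11.8],"turn": [0,5,0],"jaw": -1},{"offset": [0.8,0,-11.8],"turn": [0,5,0],"jaw": -1}]'

```text
clock: 13.65
position: [0.5099, -0.0267, 0.1361]
eef_rot: [-0.383, -0.075, 0.92, -0.03]
contact_force: [-5.1, 2.4, 4.8]
finger_gap: 0.0175
```

carry_out --targets '[{"offset": [0,0,0],"turn": [0,0,0],"jaw": -1},{"offset": [0,0,0],"turn": [0,0,0],"jaw": -1},{"offset": [0,0,0],"turn": [0,0,0],"jaw": -1},{"offset": [0,0,0],"turn": [0,0,0],"jaw": -1},{"offset": [0,0,0],"turn": [0,0,0],"jaw": -1}]'

```text
clock: 14.15
position: [0.51, -0.0267, 0.1361]
eef_rot: [-0.382, -0.075, 0.92, -0.03]
contact_force: [-4.2, 4.1, 3.8]
finger_gap: 0.0173
```

Run:
```python
from h import *
chk()
s=r.capture("scene")[:,:,::-1]; cv2.imwrite("pics/s9.png",s)
cv2.imwrite("pics/s9b.png",cv2.resize(s[130:330,200:400],None,fx=3,fy=3))
t=r.capture("top")[:,:,::-1]; cv2.imwrite("pics/t9.png",t)
for d in (35,45,55):
    a=np.radians(d); ex=np.array([np.cos(YAW),np.sin(YAW),0]);ey=np.array([-np.sin(YAW),np.cos(YAW),0]);ez=np.array([0,0,1.])
    X=np.cos(a)*ex-np.sin(a)*ez;Z=np.sin(a)*ex+np.cos(a)*ez
    print(d,[(proj("scene",H-.108*X+.007*Z+s*.098*ey)-[200,130])*3 for s in (-1,1)],[proj("top",H-.108*X+.007*Z+s*.098*ey) for s in (-1,1)])
chk()
```

```text
14.15 [ 0.51   -0.0267  0.1361] gap 0.01729204102299385 F [-4.2  4.1  3.8] tau [ 0.55  0.43 -0.62] q [-0.22  0.73  0.23  1.54 -0.03  1.66  1.76]
lid deg from grip pt 44.3 radius 0.1358 tool tilt [-0.1 45.1 -0. ]
35 [array([199.8, 284.7]), array([429. , 360.9])] [array([377.4, 221. ]), array([280.5, 240.3])]
45 [array([189.6, 280.8]), array([421.8, 357.9])] [array([376.6, 212.9]), array([278.7, 232.4])]
55 [array([177.6, 281.1]), array([413.1, 359.4])] [array([375.5, 204. ]), array([276.8, 223.5])]
14.25 [ 0.51   -0.0267  0.1361] gap 0.017347415991482082 F [-4.3  3.3  4. ] tau [ 0.53  0.34 -0.64] q [-0.22  0.73  0.23  1.54 -0.03  1.66  1.76]
lid deg from grip pt 44.3 radius 0.1358 tool tilt [-0.1 45.1 -0. ]
```

View pics/s9.png

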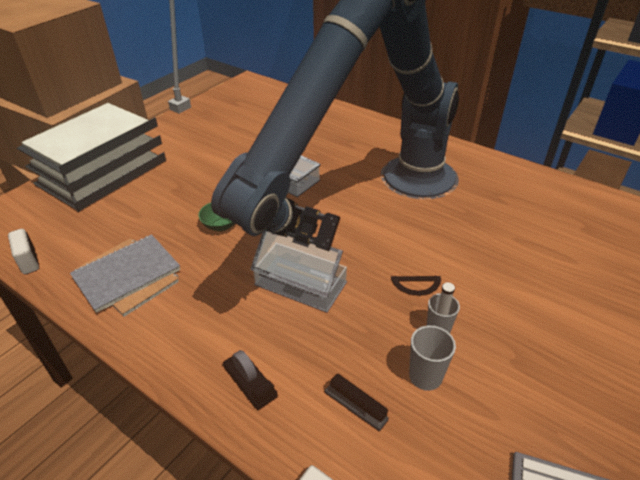

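View pics/s9b.png

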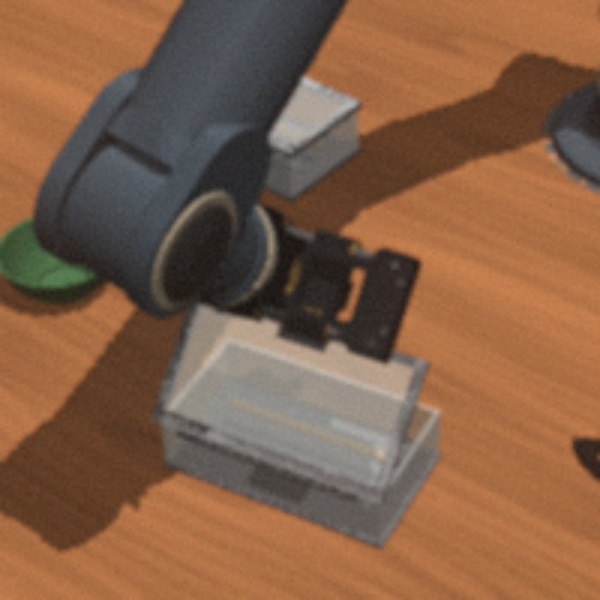

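View pics/t9.png

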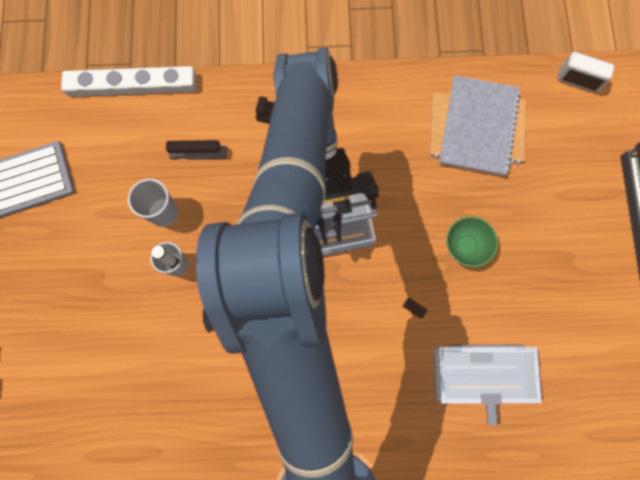

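Run:
```python
import cv2
t=cv2.imread("pics/t9.png"); cv2.imwrite("pics/t9b.png",cv2.resize(t[180:270,300:400],None,fx=6,fy=6,interpolation=cv2.INTER_CUBIC))
```

```text
(no output)
```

View pics/t9b.png

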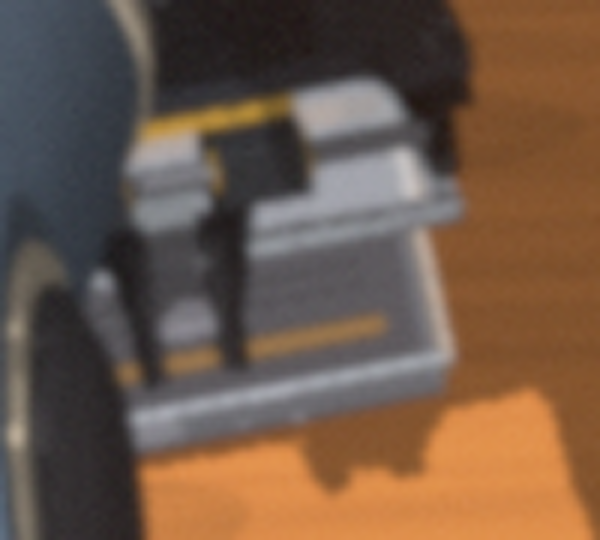

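In the top view the lid's front corner is at crop (460,195), which is full image (376.5,212.3). The prediction for 45° is (376.6,212.9). The arm is steady and the marker stands in the cup, so I'm handing in.

Run:
```python
from h import *
r.hand_in()
chk()
```

```text
the job is handed in; nothing more can be done
the job is handed in; nothing more can be done
```

The marker is standing in the smaller steel cup, and the gripper is holding the lid of the left-hand case open at about 45°. I handed the job in at about 14.3 s of the 48 s allowed; no verdict is reported.

- **Marker:** I let it go in the cup while the lid was shut. The last scene and top views show it upright in the cup with nothing touching it.
- **Lid:** I gripped the tab from its sides with 20 N and swung it along the hinge arc. The grip point gives 44.3°, the tool tilt gives 45.1°, and the lid's front corner in the top view is within 1 pixel of the 45° prediction. In the scene view that corner was about 2 pixels from the 45° prediction, and that view barely tells 35° from 45°.
- **Holding:** The arm was still over the last 0.6 s, with about 7 N on the tool and the fingers 17.3 mm apart on the 18 mm tab.
- **Other objects:** The bowl, eraser and stapler look unmoved in the last pictures. The arm hides most of the protractor from above, but the scene view shows it in place.

No check failed.

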